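# Peel the stuck empty tray off the panel stack and show it over the light plate

### The arm

A 7-joint arm with a two-finger parallel gripper is mounted at the origin on the work surface. World frame = base frame: x ahead of the robot, y to its left, z up, the work surface at z = 0. Lengths are in m, angles in rad, forces in N, time in s.
With the tool pointing down it reaches from about 0.425 to 1.025 m from the base axis. Payload 9.4 kg.
Tool frame: the origin (TCP) lies midway between the tips of the shut fingers; the grasp point (between the pads) lies 19 mm behind it (r.grip_point_offset is the distance from the TCP to the grasp point, in m); z points along the fingers, y is the line along which they close (so a half turn about z gives the same grasp; the last joint's range is limited). The gripper opens to 85 mm and grips with 20 to 120 N. Pads are 22 mm wide; open, the fingers measure 114 mm over their backs; the gripper's body (76 mm by 85 mm) begins 54 mm behind the grasp point. The pads swing forward as they close: fully open they stand 13 mm farther back than shut.
Start: joints at [1.201, 0.599, -0.003, 1.599, 0.002, 0.943, -0.08], TCP at [0.209, -0.694, 0.231] pointing down, gripper open.
Joint ranges: [-2.57, 2.57], [-0.35, 1.97], [-1.29, 1.29], [0.11, 2.56], [-1.05, 4.19], [0.11, 1.86], [-2.63, 2.63]. Speed limits (rad/s): [2.22, 2.22, 3.01, 3.01, 3.14, 3.14, 3.14].

### API

Orientations are given as a rotation vector (axis times angle).
In Python, from bench import r, hand, observe, optics gives the robot as it stands. Calls block until the motion is done:
- r.reach(position, orientation): joint-space move of the TCP to a pose.
- r.move_l(position, rate=0.15, ori=None): straight line of the TCP; ori=None keeps the orientation; rate is the mean speed in m/s.
- r.set_joints(angles): joint-space move.
- hand.set_gripper(opening): opening from 0.0 (shut) to 1.0 (fully open); the grip force is fixed at half the most; returns when the fingers have stopped.
- r.dwell(seconds).
- r.solve_ik(position, orientation): joint angles nearest the present ones, or None.
- observe(): the state.
- optics.snapshot(name): name is "scene" or "top" or "wrist"; returns (picture, depth): 420x560x3 uint8, blue, green, red; 420x560 float32, m along the optical axis (not along the pixel's ray), 0 where there is no reading.
- optics.camera_model(name): a dict with "camera_matrix" (3x3 intrinsics, pixels), "R" (3x3) and "t" (3): a world point X has camera coordinates R X + t. Camera axes: x right, y down, z forward; pixel columns grow to the right and rows downward; lengths in m; the calibration is good to about 2 mm. A picture is of the moment at which its call begins: read the wrist's pose just before it. camera_model takes no time and is no camera call; for the wrist camera it gives the pose at the moment of the call.
A pose or a line that the arm cannot do raises r.PlanningError and nothing moves.
- r.sign_off(): hands the job in; it is judged then, once.
The state is a dict: "time": time; "q": joint angles; "qvel": joint speeds; "joint_torque": joint torques, N m; "tool_pos": TCP position; "ee_rot": TCP orientation; "contact_force": force on the tool from outside, world axes, zero at the start; "moment": the same for the moment, N m; "opening": opening from 0.0 (shut) to 1.0 (fully open); "grasp_force": force on a finger pad.
Only numpy, scipy, OpenCV 4.12 (cv2) and the standard library are available. Lean on these libraries where they do the work, as an engineer would, in place of code of your own. Each camera call takes 0.05 s, during which the arm holds its last target. There are 200 camera calls.

### The job

The empty top tray is stuck in the stack of solar-panel trays. Take it by the upright pull tab and peel it: raise the tab's corner first while the opposite corner still rests on the stack, so that the full trays below stay flat on the bench where they are; then lift it right off and finish while holding it still and level, centred about 15 cm above the light plate, touching nothing else. Leave the spool, jar, meter and spare panel alone.

Things in the scene. Friction and masses are not known exactly. Their poses are not given: they have to be found in the camera images.
- tab_grip (a point): Grip point on the upright white pull tab across one corner of the empty top tray, its only part that stands up: 12 mm thick, 32 mm long, top 35 mm above the rim's top. The point is mid-thickness, 13 mm below the tab's top, 22 mm above the rim's top, at (-47, -37, +25) mm from tray_centre. Tray axes. The thickness runs along the line corner_tab to corner_far, to grip from above.
- tray_centre (a point): Centre of the top tray, level with its rim's underside (34 mm above the bench at the start). Tray axes: z up, x along the 140 mm side, y along the 110 mm side. White formed plastic, 70 to 115 g: rim 140 x 110 mm, 3 mm thick; an open pocket 120 x 90 mm reaches 14 mm below the rim's underside, into the tray below.
- corner_tab (a point): The tray's rim corner at the tab, on the rim's underside, (-70, -55, 0) mm from tray_centre in tray axes.
- corner_far (a point): The tray's rim corner opposite the tab, on the rim's underside, (70, 55, 0) mm from tray_centre in tray axes: the corner to pivot about. Turning the tray up about it by 0.15 rad frees all the catches, with 4 to 7 N of lift at the tab.
- stack: The lower nested white trays full of panels: one loose 1.2 kg block on the bench, 142 x 114 mm, 34 mm high. Origin: centre of its underside; axes as the tray's at the start. Four hidden spring catches at mid-side hold the top tray, stronger on the two sides away from the tab; each lets go about 5 mm up. A straight pull needs about 11 to 15 N, about the stack's weight, and may lift the stack.
- plate_centre (a point): Centre of the lit top face of the light plate, a flat aluminium box 170 x 140 x 12 mm with a bright white top, fixed on the bench. Its top is 13 mm above the bench.
- spool: Bystander: steel-grey solder spool, 54 mm across, 36 mm high, standing. Origin: centre of its underside.
- flux_jar: Bystander: small amber glass jar, 42 mm across, 45 mm high. Origin: centre of its underside.
- meter: Bystander: black multimeter lying on its back, 130 x 70 x 39 mm. Origin: centre of its underside.
- spare_panel: Bystander: loose dark solar panel, 53 x 30 x 4 mm, lying flat. Origin: centre of its underside.
Mind the look-alikes: they are no part of the job. What is shaped like the part that bears tab_grip but blue or orange is not meant. Several things look just like the part that bears plate_centre: the one meant starts nearest to the robot's base.

How it is judged:
By the outcome, as a careful person would: the job done as asked, in the order asked, and still so for the second after the job is handed in, while the arm keeps its last pose, push and grip.
It also fails if it takes over 48 s, if anything falls off the work surface, if the arm or the gripper's body presses on something with over 40 N, if the wrist force passes 120 N, or if a joint passes its speed limit or range.

## Working session

There is one attempt and no reset: what is moved stays moved. The work goes in short steps, each a Python script; the robot and the scene stay as the last script left them, time stands still between calls to the robot, and variables do not carry over. Pictures are saved under pics/ and viewed, at most 10 in all, crops included, and the job is handed in when it is done.

```bash
ls; mkdir -p pics
python3 - <<'E'
from bench import r,hand,observe,optics
import cv2,numpy as np
for n in("top","scene"):
    p,d=optics.snapshot(n); cv2.imwrite(f"pics/{n}0.png",p); np.save(f"pics/{n}0.npy",d)
    m=optics.camera_model(n); print(n,-m["R"].T@m["t"])
s=observe();print(s["time"],s["tool_pos"],s["ee_rot"])
E
```

```text
pics
top [0.48121214 0.01266343 0.96123054]
scene [ 1.24102213 -0.17870828  0.8110787 ]
0.1 [ 0.20914727 -0.69375214  0.2305051 ] [-3.10664607e+00 -4.58247073e-01  5.19528885e-04]
```

View pics/top0.png

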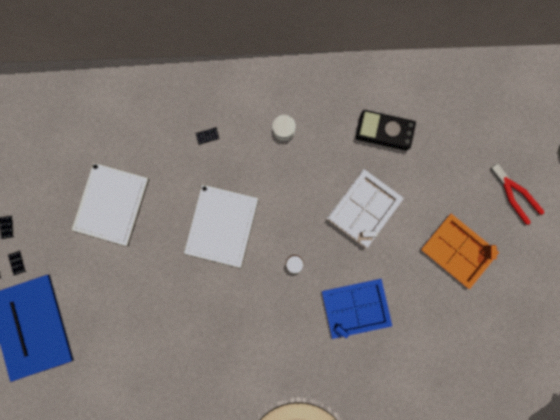

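View pics/scene0.png

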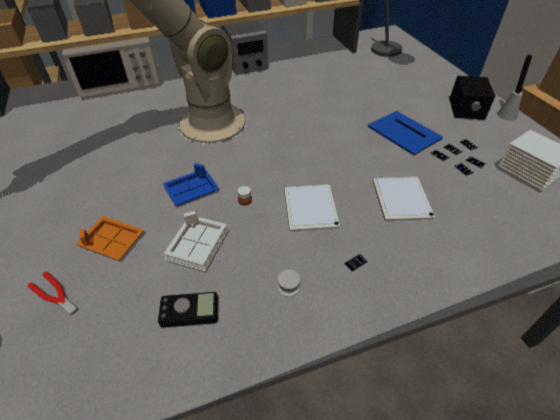

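The top view shows these trays with tabs:
- White at (365,208), tab at (368,236).
- Blue at (357,308), tab at (341,330).
- Orange at (458,250), tab at (488,253).

The white one is meant. The lit plates are at (222,226) and (110,204). The base is near (300,415), so (222,226) is the nearer. The meter (386,130), spool (284,128), jar (294,265) and panel (207,135) stay put. Next I check a close crop and measure.

```bash
cat > h.py <<'E'
import numpy as np,cv2
from bench import r,hand,observe,optics
def plane(m,uv,z):
    "pixels -> world points on plane z"
    uv=np.atleast_2d(uv).astype(float)
    d=np.c_[uv,np.ones(len(uv))]@np.linalg.inv(m["camera_matrix"]).T@m["R"]
    c=-m["R"].T@m["t"]
    return c+d*((z-c[2])/d[:,2])[:,None]
def cloud(m,d):
    v,u=np.mgrid[:d.shape[0],:d.shape[1]]
    P=np.c_[u.ravel(),v.ravel(),np.ones(u.size)]@np.linalg.inv(m["camera_matrix"]).T*d.ravel()[:,None]
    return ((P-m["t"])@m["R"]).reshape(*d.shape,3)
E
python3 - <<'E'
from h import *
p=cv2.imread("pics/top0.png");d=np.load("pics/top0.npy");m=optics.camera_model("top")
W=cloud(m,d)
w=(p.min(2)>125).astype(np.uint8)
n,l,st,c=cv2.connectedComponentsWithStats(w)
for i in range(1,n):
    if st[i,4]>500:
        k,_=cv2.findContours((l==i).astype(np.uint8),0,2)
        R=cv2.minAreaRect(max(k,key=len)); z=.013 if R[0][0]<300 else .037
        b=cv2.boxPoints(R); X=plane(m,b,z)
        print(R,X.mean(0).round(4),X[:,:2].round(3).tolist(),np.linalg.norm(np.diff(X,axis=0),axis=1).round(3))
M=(W[...,2]>.05)&(W[...,2]<.09)
M[:, :320]=0;M[:,410:]=0;M[:180]=0;M[250:]=0
print("tab",M.sum(),W[M].mean(0),W[M][:,2].max(),np.argwhere(M).mean(0))
cv2.imwrite("pics/crop.png",cv2.resize(p[160:260,310:430],None,fx=5,fy=5,interpolation=cv2.INTER_CUBIC))
E
```

```text
((107.11334991455078, 207.6410675048828), (59.52363204956055, 90.28922271728516), 17.52556800842285) [0.5755 0.4379 0.013 ] [[0.496, 0.537], [0.701, 0.475], [0.654, 0.338], [0.451, 0.401]] [0.213 0.145 0.212]
((378.2916259765625, 211.67642211914062), (97.96012115478516, 76.57172393798828), 15.461219787597656) [ 0.5486 -0.1951  0.037 ] [[0.497, -0.063], [0.665, -0.116], [0.599, -0.328], [0.433, -0.273]] [0.176 0.222 0.175]
((543.4999389648438, 211.49996948242188), (66.99998474121094, 30.999996185302734), 90.0) [ 0.5399 -0.5663  0.037 ] [[0.616, -0.537], [0.615, -0.607], [0.463, -0.595], [0.465, -0.526]] [0.069 0.152 0.069]
((232.66787719726562, 221.73692321777344), (90.92559814453125, 86.97994995117188), 12.407418251037598) [0.535  0.1404 0.013 ] [[0.461, 0.267], [0.66, 0.222], [0.608, 0.012], [0.411, 0.06]] [0.205 0.216 0.203]
((405.3460998535156, 382.2307434082031), (55.747371673583984, 38.82901382446289), 33.690067291259766) [ 0.1715 -0.2383  0.037 ] [[0.171, -0.164], [0.239, -0.214], [0.172, -0.312], [0.104, -0.262]] [0.085 0.119 0.084]
((107.80709838867188, 388.9539794921875), (41.34536361694336, 37.695640563964844), 29.357755661010742) [0.159  0.4308 0.013 ] [[0.146, 0.493], [0.218, 0.452], [0.172, 0.368], [0.1, 0.41]] [0.083 0.096 0.083]
((268.28900146484375, 395.1693420410156), (75.56123352050781, 34.05792236328125), 23.070411682128906) [0.1399 0.0648 0.013 ] [[0.139, 0.158], [0.208, 0.127], [0.14, -0.029], [0.073, 0.003]] [0.075 0.17  0.075]
((297.5, 412.0), (14.0, 67.0), 90.0) [ 0.1021 -0.0005  0.013 ] [[0.118, 0.075], [0.116, -0.076], [0.086, -0.075], [0.088, 0.075]] [0.151 0.03  0.15 ]
tab 89 [ 0.49880004 -0.16366607  0.06909929] 0.07475916630330803 [233.24719101 367.95505618]
```

View pics/crop.png

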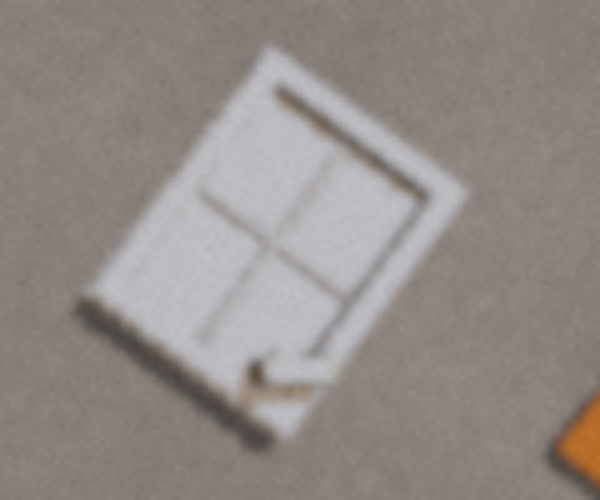

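The crop confirms the white tray. Its rim corners are at crop (270,48), (465,190), (285,440) and (85,295), with the tab at the bottom corner (285,440). That gives a rough pose, so I hover above and refine with the wrist camera.

```bash
cat >> h.py <<'E'
from scipy.spatial.transform import Rotation as Ro
HALF=np.array([[-70,-55],[70,-55],[70,55],[-70,55]])/1000
def fit(P):
    "rigid 2-D fit of rim corners (tab, +x, far, +y): centre, yaw"
    P=np.asarray(P)[:,:2]; c=P.mean(0); q=P-c
    a=np.arctan2((HALF[:,0]*q[:,1]-HALF[:,1]*q[:,0]).sum(),(HALF*q).sum())
    return c,a,np.linalg.norm(np.roll(P,-1,0)-P,axis=1)
def tool(yaw,flip=1):
    "tool down, y along world direction yaw"
    y=flip*np.array([np.cos(yaw),np.sin(yaw),0]);z=np.array([0,0,-1.])
    return Ro.from_matrix(np.c_[np.cross(y,z),y,z])
DIAG=np.arctan2(92,117)
E
python3 - <<'E'
from h import *
p=cv2.imread("pics/top0.png");m=optics.camera_model("top")
q=(np.array([[285,440],[465,190],[270,48],[85,295]])+.5)/5-.5+[310,160]
c,a,L=fit(plane(m,q,.037)); print(c,np.degrees(a),L)
R=Ro.from_euler('z',a)
tab=np.r_[c,.034]+R.apply([-.047,-.037,.025]); print("tab",tab)
for t in(150,165,180):
    w=(p.min(2)>t).astype(np.uint8); n,l,s,_=cv2.connectedComponentsWithStats(w)
    i=l[226,222]
    if i:
        k,_=cv2.findContours((l==i).astype(np.uint8),0,2);b=cv2.boxPoints(cv2.minAreaRect(k[0]));X=plane(m,b,.013);print(t,X.mean(0),np.linalg.norm(np.diff(X,axis=0),axis=1))
best=None
for f in(1,-1):
    o=tool(a+DIAG,f).as_rotvec(); s=r.solve_ik(tab+[0,0,.15],o); print(f,s)
    if s is not None and (best is None or abs(s[6])<abs(best[1][6])): best=(f,s,o)
print(best[0]); r.set_joints(best[1])
pos=observe();m=optics.camera_model("wrist");p,d=optics.snapshot("wrist")
cv2.imwrite("pics/w1.png",p);np.save("pics/w1.npy",d)
np.savez("pics/w1m.npz",**m);print(pos["time"],pos["tool_pos"],pos["contact_force"])
E
```

```text
[ 0.55680081 -0.16532249] -38.00541465736177 [0.14101974 0.10939239 0.14238971 0.11109253]
tab [ 0.49698481 -0.16553715  0.059     ]
150 [0.52698811 0.16839288 0.013     ] [0.16887918 0.13924521 0.16785271]
165 [0.52692007 0.16827451 0.013     ] [0.16569126 0.13664138 0.16471599]
180 [0.52664624 0.16855582 0.013     ] [0.16219986 0.1334729  0.16127671]
1 [ 0.52190836  0.41713793 -0.41875888  2.06190618  0.25513497  0.71123282
 -0.05659478]
-1 [-0.1265927   0.42139753  0.47144065  2.10115377 -0.29893434  0.68258463
 -2.59503531]
1
2.2583 [ 0.49689635 -0.16676611  0.20890501] [-0.35549173  0.40421348 -1.3085337 ]
```

View pics/w1.png

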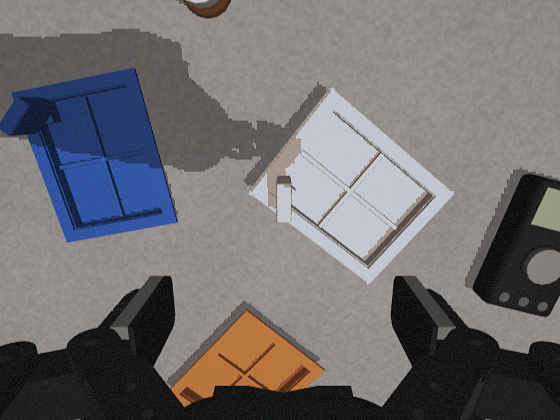

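The wrist view shows the white tray's corners at tab (249,194), +x (368,283), far (453,192) and +y (333,88). The tab stands at about (284,200). I refine from these and the depth.

Run:
```python
from h import *
m=dict(np.load("pics/w1m.npz"));d=np.load("pics/w1.npy");p=cv2.imread("pics/w1.png")
g=cv2.cvtColor(p,6)
q=np.array([[249,194],[368,283],[453,192],[333,88]],np.float32)
# white rim mask polygon refine
w=((p.min(2)>150)).astype(np.uint8);n,l,s,_=cv2.connectedComponentsWithStats(w);i=np.bincount(l[150:250,320:420].ravel())[1:].argmax()+1
k,_=cv2.findContours((l==i).astype(np.uint8),0,1);k=max(k,key=len)
X=plane(m,k[:,0,:],.037)[:,:2].astype(np.float32)
R=cv2.minAreaRect(X*1000);print("rect",R)
c,a,L=fit(plane(m,q,.037));print(c,np.degrees(a),L)
W=cloud(m,d);M=np.zeros(d.shape,bool);M[160:240,250:320]=1;M&=(d>0)
z=W[...,2]
top=M&(z>.066)&(z<.078);P=W[top];print("top",top.sum(),P.mean(0),np.percentile(P[:,2],[10,50,90]))
print("toprect",cv2.minAreaRect((P[:,:2]*1000).astype(np.float32)))
rim=W[200:260,330:420][...,2];print("rim z",np.percentile(rim,[50,80,95]))
print("pred tab",c+Ro.from_euler('z',a).apply([-.047,-.037,0])[:2])
```

```text
rect ((555.3272094726562, -167.64112854003906), (117.3543930053711, 142.65130615234375), 51.61497497558594)
[ 0.55682066 -0.16619111] -38.30607653322347 [0.13914704 0.11113498 0.13810129 0.11236061]
top 618 [ 0.49726981 -0.1655406   0.07191971] [0.07069025 0.07205834 0.07298421]
toprect ((497.4496154785156, -166.43515014648438), (31.831693649291992, 11.866495132446289), 89.7364730834961)
rim z [0.02264967 0.03340266 0.03763979]
pred tab [ 0.49700435 -0.16609188]
```

Run:
```python
from h import *
o=tool(0).as_rotvec(); t=np.array([.4972,-.1660,.0415])
r.move_l(t+[0,0,.06],.15,ori=o); 
s=observe();print(s["tool_pos"],s["contact_force"]); 
e=s["tool_pos"]-(t+[0,0,.06])
r.move_l(t,.08,ori=o); s=observe();print(s["tool_pos"],s["contact_force"])
hand.set_gripper(0.0); r.dwell(.2)
s=observe();print(s["time"],s["tool_pos"],s["contact_force"],s["moment"],s["opening"]*85,s["grasp_force"])
p,d=optics.snapshot("scene");cv2.imwrite("pics/s2.png",cv2.resize(p[150:320,90:310],None,fx=3,fy=3))
```

```text
[ 0.49755365 -0.16608304  0.10196224] [ 0.26177665  0.21076737 -0.36179285]
[ 0.49738352 -0.16599606  0.04173828] [0.46191613 0.72057966 0.36193184]
4.9417 [ 0.49727087 -0.16606267  0.04171891] [-0.90897002 -0.38191085  5.57123537] [-0.0034272   0.13598003 -0.0638285 ] 11.127075392232664 59.03693497180939
```

View pics/s2.png

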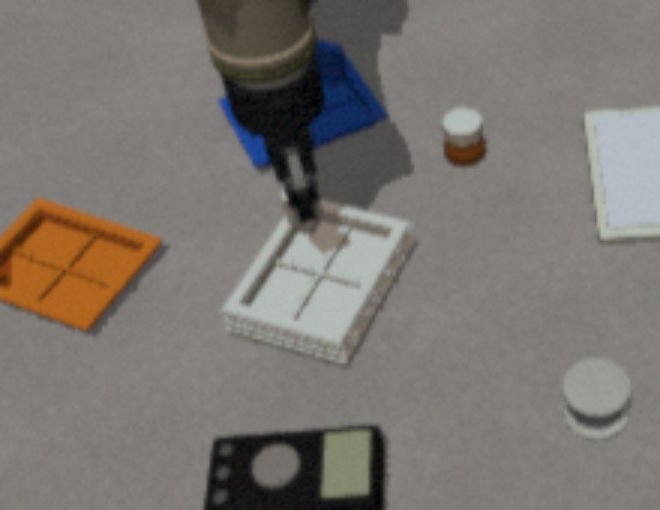

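The fingers hold the white tab in the scene crop at (300,215), and the reading agrees (11 mm, 59 N). Now I peel about the far corner in small steps, watching the force.

Run:
```python
from h import *
s0=observe(); p0=np.array(s0["tool_pos"]);R0=Ro.from_rotvec(s0["ee_rot"])
c=np.array([.4972,-.1661])-Ro.from_euler('z',-38.2,degrees=True).apply([-.047,-.037,0])[:2]
F=np.r_[c,.034]+Ro.from_euler('z',-38.2,degrees=True).apply([.07,.055,0]);print("F",F,"c",c)
np.savez("g.npz",p0=p0,R0=R0.as_rotvec(),c=c,F=F)
for th in(.02,.04,.06,.08,.10,.13,.16,.20):
    Q=Ro.from_rotvec([0,th,0]); t=F+Q.apply(p0-F)
    r.move_l(t,.03,ori=(Q*R0).as_rotvec()); s=observe()
    print(th,round(s["time"],2),(s["tool_pos"]-t).round(4),np.array(s["contact_force"]).round(1),np.array(s["moment"]).round(2))
p,d=optics.snapshot("scene");cv2.imwrite("pics/s3.png",cv2.resize(p[150:320,90:310],None,fx=3,fy=3))
```

```text
F [ 0.64603883 -0.16615495  0.034     ] c [ 0.55701638 -0.16608849]
0.02 5.25 [ 0.0003 -0.0001 -0.0002] [ 0.9 -1.4 -2.6] [-0.22 -0.34  0.  ]
0.04 5.5 [-0.0002 -0.0001 -0.0002] [-0.4 -1.  -0.7] [-0.27  0.07 -0.03]
0.06 5.75 [-0.0006 -0.0001 -0.0001] [-1.7 -0.2  3. ] [-0.11  0.48 -0.04]
0.08 6.0 [-0.0009 -0.     -0.0002] [-3.9 -1.1  0.7] [-0.04  0.75  0.04]
0.1 6.25 [-0.0009  0.0001 -0.0002] [-5.3 -0.1  1.6] [-0.    0.95  0.01]
0.13 6.55 [-0.0002  0.0006 -0.0001] [-3.8  2.2  2.6] [0.51 0.69 0.09]
0.16 6.85 [0.0008 0.0004 0.    ] [-2.4  2.1  2.4] [0.39 0.01 0.1 ]
0.2 7.2 [ 0.0007 -0.0002 -0.0002] [-0.6  0.1 -0.9] [ 0.06 -0.17  0.03]
```

View pics/s3.png

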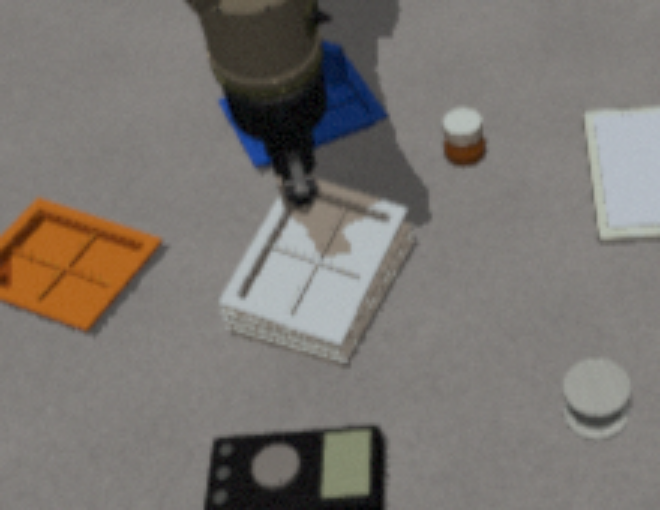

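The crop shows the tab corner (300,190) raised, with the far corner (345,355) still on the stack and the stack in place. I now lift it clear, level it and carry it over.

Run:
```python
from h import *
g=np.load("g.npz");p0,c,F=g["p0"],g["c"],g["F"];R0=Ro.from_rotvec(g["R0"])
def go(th,d,v):
    Q=Ro.from_rotvec([0,th,0]);r.move_l(F+d+Q.apply(p0-F),v,ori=(Q*R0).as_rotvec())
    s=observe();print(th,round(s["time"],2),s["tool_pos"].round(4),np.array(s["contact_force"]).round(1),s["grasp_force"])
D=np.r_[np.array([.527,.168])-c,.131]
go(.2,[0,0,.03],.04); go(.2,[0,0,.131],.1); go(0,[0,0,.131],.06)
go(0,D,.12); r.dwell(1.)
s=observe();np.savez("w.npz",**optics.camera_model("wrist"))
for n in("scene","top","wrist"):
    p,d=optics.snapshot(n);cv2.imwrite(f"pics/{n}4.png",p);np.save(f"pics/{n}4.npy",d)
a=cv2.imread("pics/scene4.png")[120:330,60:400];b=cv2.imread("pics/top4.png")[90:330,170:430]
b=cv2.resize(b,None,fx=1.4,fy=1.4);a=cv2.resize(a,(int(340*1.6),b.shape[0]) if 0 else (430,266))
v=np.zeros((600,800,3),np.uint8);v[:266,:430]=a;v[:b.shape[0],436:436+b.shape[1]]=b
w=cv2.resize(cv2.imread("pics/wrist4.png"),(424,318));v[275:593,:424]=w
cv2.imwrite("pics/all4.png",v)
```

```text
0.2 8.15 [ 0.5017 -0.1661  0.101 ] [-0.7 -0.5 -1.7] 59.85065996646881
0.2 9.31 [ 0.5014 -0.166   0.2015] [-1.1  0.4 -1.3] 59.85090672969818
0 9.95 [ 0.4975 -0.166   0.1727] [ 0.8 -0.5  0.3] 59.83541250228882
0 12.89 [0.4673 0.1677 0.1727] [ 0.5  0.7 -0.7] 59.83433961868286
```

View pics/all4.png

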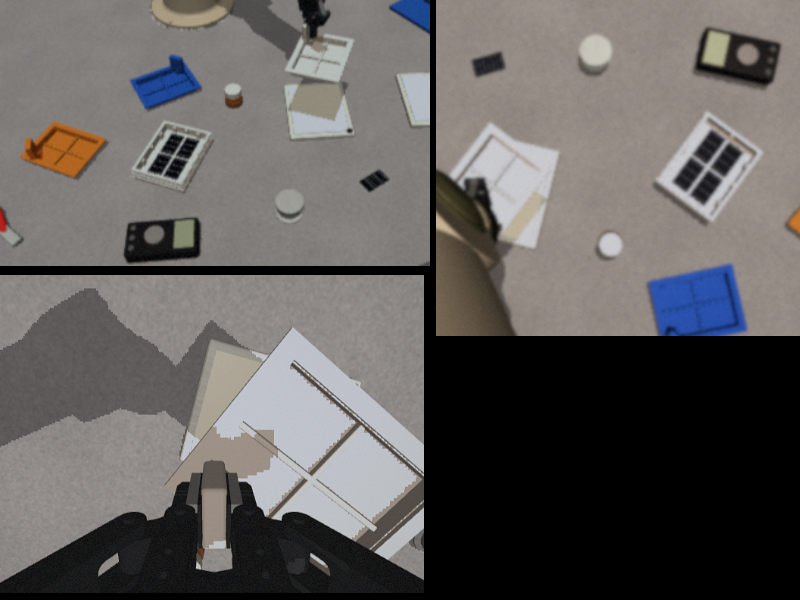

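The tray hangs over the near plate: montage (320,58) in the scene view, (495,170) in the top view. The stack is flat in its place with its panels showing. I check level and centring from the wrist depth.

Run:
```python
from h import *
m=dict(np.load("w.npz"));d=np.load("pics/wrist4.npy");p=cv2.imread("pics/wrist4.png")
P=cloud(m,d).reshape(-1,3);k=(d.ravel()>0)&(p.min(2).ravel()>140)&(P[:,2]>.13)&(P[:,2]<.19);P=P[k]
h,e=np.histogram(P[:,2],15);print(h,e.round(3))
for lo,hi in((.144,.160),(.160,.176)):
    Q=P[(P[:,2]>lo)&(P[:,2]<hi)]
    for _ in range(8):
        A=np.c_[Q[:,:2],np.ones(len(Q))];x=np.linalg.lstsq(A,Q[:,2],rcond=None)[0];e=abs(A@x-Q[:,2]);Q=Q[e<max(.001,2*e.std())]
    print(len(Q),x,"z@centre",x@[.527,.168,1],"span",np.ptp(Q,axis=0))
# top view: visible far rim corners and stack
mt=optics.camera_model("top")
f=lambda u:(np.array(u)-[436,0])/1.4+[170,90]
print("far,+y corners",plane(mt,[f([541,163]),f([489,124])],.168)[:,:2].round(3))
R=Ro.from_euler('z',-38.2,degrees=True);print("pred",(R.apply([[.07,.055,0],[.07,-.055,0],[-.07,.055,0]])[:,:2]+[.527,.168]).round(3))
print("stack",fit(plane(mt,[f(u) for u in([709,222],[762,152],[706,112],[656,184])],.034)))
```

```text
[  674 14829  8318   107    11   804  1750   108     1    33   403   383
  6671  5353   133] [0.151 0.152 0.153 0.155 0.156 0.157 0.159 0.16  0.161 0.163 0.164 0.166
 0.167 0.168 0.17  0.171]
21652 [-0.00073044 -0.00089991  0.15370201] z@centre 0.1531658885295966 span [0.12130842 0.13375168 0.00205632]
11093 [-0.00053912 -0.00055287  0.16851383] z@centre 0.16813683117442157 span [0.14920759 0.13683668 0.00202876]
far,+y corners [[0.555 0.095]
 [0.612 0.168]]
pred [[0.616 0.168]
 [0.548 0.081]
 [0.506 0.255]]
stack (array([ 0.55387784, -0.16490725]), np.float64(-0.6568454689908909), array([0.14396502, 0.11178753, 0.14486437, 0.10503342]))
```

```bash
python3 -c "
from bench import r,observe
print(observe()['time'],r.sign_off())"
```

```text
the job is handed in; nothing more can be done
14.0417 None
```

The empty tray was peeled off tab corner first and handed in at 14.0 s, held still and level with its rim about 15 cm above the centre of the nearer light plate; in the last pictures the full stack is flat where it started, to within about 3 mm, and the bystanders look untouched.

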